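# Mark the order and lift the serving tray

### The job

Take the order marker with the round head out of the wooden stand and push its pin fully down into the hole of the socket block on the wooden serving tray, and let go of it. Then take the tray by the middle of its handle bar, lift it about 10 cm off the table, and finish while holding it there, level and still, with the marker, the cup and the jar still standing on it. Leave the other markers in the stand and everything else on the table where it is.

Things in the scene. Friction and masses are not known exactly. Their poses are not given: they have to be found in the camera images.
- tray: Loose brown wooden tray, 0.36 to 0.5 kg (0.7 to 0.85 kg loaded), 170 mm along its x, 280 mm along its y. Origin: centre of the underside; z up. Floor 8 mm thick, rim 8 mm thick, 24 mm high. Posts at x = +-80 mm, y = 0 (10 x 24 mm) carry the handle bar. Turned at most 0.5 rad from the world axes. Loaded, its centre of mass lies within 10 mm of the bar's middle, seen from above.
- handle_mid (a point): Middle of the tray's handle bar, 125 mm above the tray's underside. The wooden bar runs along the tray's x, 170 mm long, 14 mm thick (along the tray's y) and 22 mm high (114 to 136 mm above the underside). Nothing else on the tray is higher than 75 mm, but the seated round marker reaches 117 mm.
- socket_mouth (a point): Centre of the mouth of the hole in the dark wooden socket block on the tray, at x = +35, y = +105 mm of the tray, 48 mm above its underside. The block is 36 x 36 mm and 40 mm high. The hole is upright, round, 8 mm wide, 32 mm deep, closed below, with a 2 mm chamfer at the mouth.
- socket_floor (a point): Centre of the bottom of that hole, 32 mm below the mouth.
- cup_spot (a point): Point on the tray's floor under the cup's usual place, at x = -5, y = -75, z = 8 mm of the tray.
- jar_spot (a point): Point on the tray's floor under the jar's usual place, at x = -35, y = +55, z = 8 mm of the tray.
- cup: Loose white ceramic cup with a handle, empty, 72 mm wide, 62 mm high, 0.16 kg, standing on the tray. Origin: centre of its underside, z up.
- jar: Loose small closed amber glass jar, 46 mm wide, 50 mm high, 0.16 kg, standing on the tray. Origin: centre of its underside, z up.
- stand: Fixed dark wooden marker stand, 190 mm along its x, 60 mm along its y, 40 mm high, origin at the centre of its underside. Three holes 8 mm wide and 34 mm deep in a row along its x, at x = -60, 0 and +60 mm; a marker stands in each, in any order. Turned by at most about 0.25 rad.
- marker_round: Loose order marker, 35 g, with a ROUND pale wooden head: an upright steel pin 6 mm thick and 75 mm long with a tapered foot, and on top of it a round head 30 mm across and 26 mm high. Origin: the tip of the pin's foot; z up along the pin. In the stand the tip is 6 mm above the table and the head spans 81 to 107 mm.
- pin_tip (a point): The tip of the round marker's pin (same point as its origin).
- head_mid (a point): Centre of the round marker's head, 88 mm above the tip of its pin; the place to grip it.
- marker_square: Another marker, same pin, head square, 28 x 28 x 26 mm, of the same wood. To be left in the stand. Origin: tip of its pin.
- marker_bar: Another marker, same pin, head a narrow bar 40 x 10 x 26 mm. To be left in the stand. Origin: tip of its pin.
- book_white: White book, 130 x 190 x 20 mm, lying far from the robot under the grey book. Bystander.
- book_grey: Grey book, 130 x 190 x 30 mm, on the white one. Bystander.
- saucer: White saucer, 140 mm across, 16 mm high, left of the tray. Bystander.
- tumbler: Glass tumbler, 62 mm across, 100 mm high, beyond the marker stand. Bystander.
- sugar: White sugar jar with a wooden cap, 66 mm across, 85 mm high, between the robot and the stand. Bystander.
- spoon: Steel spoon, 150 mm long, lying at the left near the robot. Bystander.
- table: The white table; its top is at height 0.
Mind the look-alikes: they are no part of the job. Leave any pink look-alike of the marker_round alone. Leave any purple look-alike of the jar alone.

How it is judged (in metres and radians):
On the way:
1. the round-headed marker stands fully down in the tray's socket and is let go, the tray still on the table (distance between pin_tip and socket_floor below 0.008 m and contact force between the fingers and marker_round below 0.1 N and height (world z) of tray below 0.006 m), for 0.2 s.
At the end, for the whole second after the job is handed in: Tray held by the fingers (over 2 N) within 60 mm of the bar's middle, its underside 70 to 140 mm above the table, within 0.1 rad of level, below 20 mm/s and 0.15 rad/s, off the table; pin tip within 8 mm of the socket floor; cup and jar within 35 mm of their spots and 0.15 rad of upright (height (world z) of tray between 0.07 and 0.14 m and angle between tray's own z axis and vertical below 0.1 rad and linear speed of tray below 0.02 m/s and angular speed of tray below 0.15 rad/s and contact force between the fingers and tray above 2 N and distance between the grasp point and handle_mid below 0.06 m and contact force between tray and table below 0.05 N and distance between pin_tip and socket_floor below 0.008 m and distance between cup and cup_spot below 0.035 m and angle between the z axis of each of cup, jar and the z axis of tray, either way round below 0.15 rad and distance between jar and jar_spot below 0.035 m); the arm keeps its last pose, push and grip.
It fails at once if another marker or a bystander is moved by more than 25 mm (distance of any of marker_square, marker_bar, book_white, book_grey, saucer, tumbler, sugar, spoon from where it was at the start of the episode above 0.025 m).
It fails at once if the tray is tipped by more than 0.3 rad (angle between tray's own z axis and vertical above 0.3 rad).
It also fails if it takes over 61 s, if anything falls off the work surface, if the arm or the gripper's body presses on something with over 40 N, if the wrist force passes 120 N, or if a joint passes its speed limit or range.

### The arm

A 6-joint arm with a two-finger parallel gripper is mounted at the origin on the work surface. World frame = base frame: x ahead of the robot, y to its left, z up, the work surface at z = 0. Lengths are in m, angles in degrees, forces in N, time in s.
With the tool pointing down it reaches from about 0.35 to 0.875 m from the base axis. Payload 4.2 kg.
Tool frame: the origin (TCP) lies midway between the tips of the shut fingers; the grasp point (between the pads) lies 19 mm behind it (r.pinch_z is the distance from the TCP to the grasp point, in m); z points along the fingers, y is the line along which they close (so a half turn about z gives the same grasp; the last joint's range is limited). The gripper opens to 87 mm and grips with 3 to 60 N. Pads are 19 mm wide; open, the fingers measure 117 mm over their backs; the gripper's body (75 mm by 190 mm) begins 51 mm behind the grasp point.
Start: joints at [88.957, 22.042, 0.453, 0, -68.411, -14.817], TCP at [0.171, 0.601, 0.223] pointing down, gripper open.
Joint ranges: [-179.83, 179.83], [-69.29, 118.12], [-61.27, 80.66], [-181.25, 117.63], [-171.15, -9.14], [-177.46, 177.46]. Speed limits (degrees/s): [159.86, 159.86, 180, 180, 180, 180].

### API

Orientations are given as a 3x3 rotation matrix whose columns are the frame's x, y, z axes.
In Python, from station import r, imaging, models gives the robot as it stands. The module is installed in compiled form; this text tells all that it offers.
- The arm moves only by the tool apply_moves, never from a script. Its argument "moves" is a list of rows, each a list of 2 entries, a list of its own where there are three numbers: the shift along the tool's x, y, z in m, then the turn about the tool's z in degrees. A call has 1 to 5 rows; each row shifts and turns the commanded pose from where the row before left it, along the tool's axes as they then stand; what a row does not reach is not made up. A row lasts 1/12 s, in which the tool goes at most 41.7 mm and 7.16 degrees, less where a joint would pass 70% of its speed; a pose out of reach is approached as far as the arm can. A call is refused whole if a number of a shift passes 0.0417 or a number of a turn 7.16, either way. A call with a gripper value outside its range is refused whole. "hand" is the finger opening in m, from 0 to 0.087, set as the call begins (left out, the last holds). The fingers move at their own pace and stop on an object; the grip force is fixed at half the most. Time passes only in rows, so rows that do not move let the fingers close. It gives the time, the measured TCP pose, the force, the opening and the grip force at its end, in the units of the state.
- r.sense(): the state, without advancing time (a new reading comes with each control period).
- imaging.capture(name): name is "scene" or "top" or "wrist"; returns a dict with "frame" (420x560x3 uint8, blue, green, red), "intrinsics" (3x3 intrinsics, pixels), "eye" and "orientation" of the camera in the world. Camera axes: x right, y down, z forward; pixel columns grow to the right and rows downward; lengths in m; the calibration is good to about 2 mm. A picture is of the moment at which its call begins. There is no depth.
- r.finish_job(): hands the job in; it is judged then, once.
Trained networks look in a picture, given as the dict that the camera call returned (one of the last four; its "shot" number tells which), for a name from the list of things; names that differ only in an ending like _2 or _b are one class to them, and where a whole thing is asked for, a point or a joint stands for the part that bears it (a point fixed in the world has none). Each returns a list of dicts, best first, with "confidence" (0 to 1); they miss things now and then, are a little off and sometimes report something else, mostly with a low value. They report only what shows in the picture. A call takes as long as a camera call. They do not tell look-alikes from the thing itself.
- models.cut_out(picture, target): "region" (420x560 bool, what is visible of it) and "extent" ([left, top, width, height] as shares, 0 to 1, of the picture: columns of its width, rows of its height, round what is visible of it).
- models.place_of(picture, target): "at" ([column, row] as shares, 0 to 1, of the picture: columns of its width, rows of its height: a listed point, or the origin of a listed thing).
The state is a dict: "time_s": time; "joints": joint angles; "joint_velocities": joint speeds; "effort": joint torques, N m; "tcp_pos": TCP position; "ee_rot": TCP orientation; "wrist_force": force on the tool from outside, world axes, zero at the start; "moment": the same for the moment, N m; "gripper_width": opening from 0.0 (shut) to 1.0 (fully open); "gripper_force": force on a finger pad.
Only numpy, scipy, OpenCV 4.12 (cv2) and the standard library are available. Lean on these libraries where they do the work, as an engineer would, in place of code of your own. Each camera call takes 0.05 s, during which the arm holds its last target. There are 200 camera calls.

## Working session

There is one attempt and no reset: what is moved stays moved. The work goes in short steps, Python scripts to look and compute and a tool call to move; the robot and the scene stay as the last step left them, time stands still between calls to the robot, and variables do not carry over. Pictures are saved under pics/ and viewed, at most 12 in all, crops included, and the job is handed in when it is done.

Besides the shell and the picture viewer there is one more tool, called after "Call:" as a command line: name --argument value ..., lists and objects as JSON in quotes. apply_moves: Moves the arm, as the interface text tells. Its arguments: {"type":"object","properties":{"moves":{"type":"array"},"hand":{"type":"number"}},"required":["moves"]}

```bash
mkdir -p pics
cat > h.py <<'E'
import numpy as np, cv2
from station import r, imaging, models
def proj(p,X):
    R=np.array(p['orientation']);c=R.T@(np.array(X)-np.array(p['eye']));u=np.array(p['intrinsics'])@c;return u[:2]/u[2]
def ray(p,uv):
    d=np.array(p['orientation'])@np.linalg.inv(np.array(p['intrinsics']))@np.array([uv[0],uv[1],1.]);return np.array(p['eye']),d/np.linalg.norm(d)
def atz(p,uv,z):
    e,d=ray(p,uv);return e+d*(z-e[2])/d[2]
def px(at): return np.array(at)*[560,420]
def tri(rs):
    A=np.zeros((3,3));b=np.zeros(3)
    for e,d in rs:
        M=np.eye(3)-np.outer(d,d);A+=M;b+=M@e
    return np.linalg.solve(A,b)
E
cat > a.py <<'E'
from h import *
np.set_printoptions(precision=4,suppress=True)
s=r.sense();print(s['time_s'],s['tcp_pos'],s['ee_rot'],s['gripper_width'])
P={}
for n in ['scene','top']:
    p=imaging.capture(n);P[n]=p
    cv2.imwrite(f'pics/{n}0.png',p['frame']);print(n,p['eye'])
Z={'handle_mid':.125,'socket_mouth':.048,'cup_spot':.008,'jar_spot':.008,'tray':0,'head_mid':.094,'marker_square':.006,'marker_bar':.006,'stand':0,'cup':.008,'jar':.008,'marker_round':.006}
for t,z in Z.items():
    for n in P:
        for k in models.place_of(P[n],t)[:3]:
            u=px(k['at']);print(t,n,round(k['confidence'],2),u,atz(P[n],u,z)[:2])
E
python3 a.py
```

```text
0.0 [0.1706 0.6006 0.2215] [[ 0.9619 -0.2735 -0.0005]
 [-0.2735 -0.9619 -0.0021]
 [ 0.0001  0.0022 -1.    ]] 1.0029693633220131
scene [ 1.1157 -0.3323  0.8682]
top [0.2704 0.0519 1.2472]
handle_mid scene 0.84 [256.2  220.08] [ 0.5407 -0.0092]
handle_mid scene 0.24 [330.008 151.914] [0.4356 0.3041]
socket_mouth scene 0.96 [302.624 241.71 ] [0.6097 0.0843]
socket_mouth scene 0.42 [331.128 152.586] [0.3697 0.3709]
socket_mouth top 0.7 [273.392 181.692] [0.62  0.089]
cup_spot scene 0.82 [230.608 258.51 ] [ 0.5265 -0.0831]
cup_spot top 0.64 [325.808 213.696] [ 0.5304 -0.0746]
jar_spot scene 0.91 [274.4   238.014] [0.5325 0.0486]
jar_spot top 0.87 [283.08  211.386] [0.536  0.0583]
tray top 0.85 [304.808 206.598] [ 0.554  -0.0097]
head_mid scene 0.76 [116.312 280.98 ] [ 0.4985 -0.3491]
head_mid scene 0.65 [153.104 255.78 ] [ 0.4782 -0.2548]
head_mid top 0.46 [423.192 223.02 ] [ 0.4886 -0.346 ]
head_mid top 0.45 [389.816 228.606] [ 0.4711 -0.2492]
marker_square scene 0.59 [130.816 317.982] [ 0.5452 -0.3565]
marker_square top 0.49 [415.576 209.706] [ 0.5472 -0.3551]
marker_square top 0.41 [16
[... 379 characters left out ...]
] [ 0.8093 -0.0295]
stand top 0.16 [161.784 221.298] [0.5012 0.4356]
cup scene 0.75 [232.904 256.494] [ 0.5242 -0.075 ]
cup top 0.83 [325.192 211.89 ] [ 0.5361 -0.0728]
jar scene 0.9 [277.088 237.216] [0.5342 0.0562]
jar scene 0.88 [317.016 211.092] [0.5174 0.2051]
jar top 0.57 [284.816 212.898] [0.5313 0.0528]
jar top 0.51 [232.176 222.18 ] [0.4998 0.2153]
jar top 0.45 [276.304 183.288] [0.6265 0.0809]
marker_round scene 0.6 [165.088 275.31 ] [ 0.4795 -0.2442]
marker_round scene 0.5 [125.72  297.402] [ 0.4862 -0.3476]
marker_round scene 0.21 [120.68  235.704] [ 0.2932 -0.2933]
marker_round top 0.68 [410.424 229.404] [ 0.4847 -0.3357]
marker_round top 0.47 [385.672 235.788] [ 0.4638 -0.2585]
```

View pics/scene0.png

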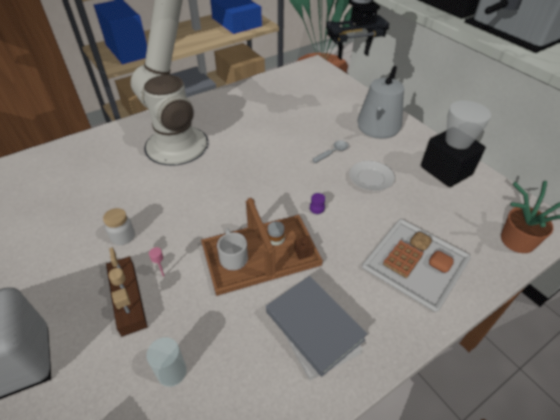

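View pics/top0.png

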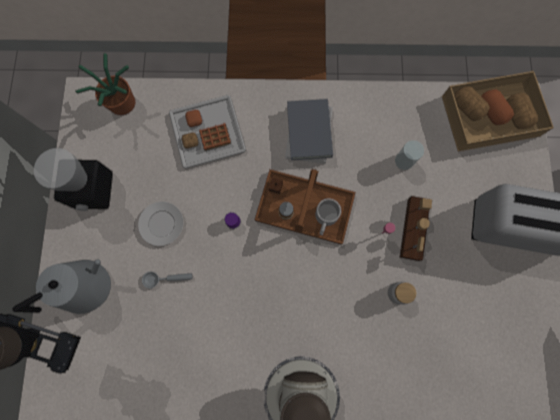

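The round marker is the middle one in the stand: in the top view its head is at (424,223), with the square at (427,203) and the bar at (422,243). The pink look-alike stands free at (390,228), and the purple jar is at (232,220). The tray is yawed about -15°. I'll move over the tray to get wrist pictures.

Call:
apply_moves --moves '[[[0.029, 0.026, -0.012], 0], [[0.029, 0.026, -0.012], 0], [[0.029, 0.026, -0.012], 0], [[0.029, 0.026, -0.012], 0], [[0.029, 0.026, -0.012], 0]]'

```text
time_s: 1.72
tcp_pos: [0.2753, 0.4348, 0.2832]
ee_rot: [[0.962, -0.273, 0.0], [-0.273, -0.962, 0.0], [0.0, -0.0, -1.0]]
wrist_force: [0.9, 1.3, 0.6]
gripper_width: 0.995
gripper_force: 0.0
```

Call:
apply_moves --moves '[[[0.029, 0.028, 0], 0], [[0.029, 0.028, 0], 0], [[0.029, 0.028, 0], 0], [[0.029, 0.028, 0], 0], [[0.029, 0.028, 0], 0]]'

```text
time_s: 2.13
tcp_pos: [0.3764, 0.2604, 0.283]
ee_rot: [[0.962, -0.273, 0.001], [-0.273, -0.962, 0.001], [0.0, -0.001, -1.0]]
wrist_force: [0.2, 0.9, 0.1]
gripper_width: 0.997
gripper_force: 0.0
```

Call:
apply_moves --moves '[[[0.029, 0.028, 0], 0], [[0.029, 0.028, 0], 0], [[0.029, 0.028, 0], 0], [[0.029, 0.028, 0], 0], [[0, 0, 0], 0]]'

```text
time_s: 2.55
tcp_pos: [0.4589, 0.1178, 0.2826]
ee_rot: [[0.96, -0.281, 0.0], [-0.281, -0.96, -0.001], [0.001, 0.001, -1.0]]
wrist_force: [0.7, 0.8, -0.5]
gripper_width: 1.002
gripper_force: 0.0
```

```bash
cat > b.py <<'E'
from h import *
import sys
np.set_printoptions(precision=4,suppress=True)
s=r.sense();print(s['time_s'],s['tcp_pos'],s['gripper_width'],s['wrist_force'],s['gripper_force']);print(np.array(s['ee_rot']))
p=imaging.capture('wrist');cv2.imwrite(f'pics/{sys.argv[1]}.png',p['frame']);print(p['eye'],np.array(p['orientation']).tolist())
Z={'handle_mid':.125,'socket_mouth':.048,'cup_spot':.008,'jar_spot':.008,'tray':0,'cup':.008,'jar':.008,'head_mid':.094,'marker_round':.006,'marker_square':.006,'marker_bar':.006,'stand':0}
for t in sys.argv[2:]:
    for k in models.place_of(p,t)[:3]:
        u=px(k['at']);print(t,round(k['confidence'],2),u,atz(p,u,Z[t])[:2])
E
python3 b.py w1 handle_mid socket_mouth cup_spot jar_spot tray cup jar
```

```text
2.55 [0.4589 0.1178 0.2826] 1.0015418890992662 [ 0.6506  0.8247 -0.5095] 0.0
[[ 0.9598 -0.2806  0.0004]
 [-0.2806 -0.9598 -0.0013]
 [ 0.0007  0.0011 -1.    ]]
[0.531  0.0978 0.4451] [[-0.28091333029067095, -0.9231939741387999, -0.2622986598875682], [-0.9597321436297291, 0.27061196258828213, 0.07538818334463233], [0.001383238551415514, 0.2729140007730053, -0.9620374394134475]]
handle_mid 0.74 [383.992  58.8  ] [ 0.554  -0.0082]
socket_mouth 0.66 [272.72   42.882] [0.6119 0.0855]
jar_spot 0.74 [313.88  105.504] [0.5326 0.0536]
tray 0.67 [355.488  76.692] [ 0.5523 -0.0091]
cup 0.73 [411.376  79.212] [ 0.5285 -0.0763]
jar 0.76 [208.488 159.096] [0.5051 0.2121]
jar 0.69 [314.216 100.002] [0.5392 0.0514]
```

View pics/w1.png

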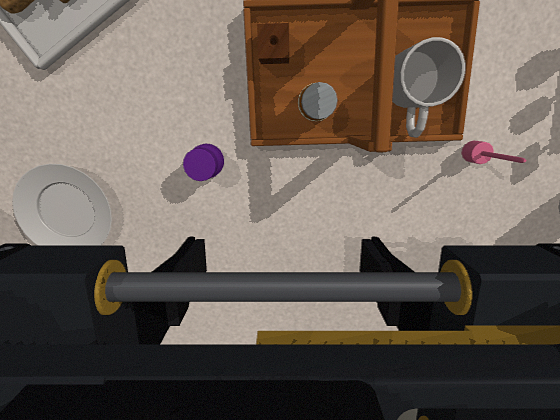

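The wrist view shows the socket hole at (274,41), with the tray edges almost parallel to the tool axes. Next I'll go towards the stand.

Call:
apply_moves --moves '[[[0.006, 0.04, 0], 0], [[0.006, 0.04, 0], 0], [[0.006, 0.04, 0], 0], [[0.006, 0.04, 0], 0], [[0.006, 0.04, 0], 0]]'

```text
time_s: 3.37
tcp_pos: [0.4306, -0.0784, 0.2829]
ee_rot: [[0.963, -0.27, 0.001], [-0.27, -0.963, 0.0], [0.001, -0.0, -1.0]]
wrist_force: [-0.0, -0.1, -0.9]
gripper_width: 0.995
gripper_force: 0.0
```

Call:
apply_moves --moves '[[[0.006, 0.04, 0], 0], [[0.006, 0.04, 0], 0], [[0.006, 0.04, 0], 0], [[0.006, 0.04, 0], 0], [[0.006, 0.04, 0], 0]]'

```text
time_s: 3.78
tcp_pos: [0.4052, -0.2794, 0.2829]
ee_rot: [[0.963, -0.271, 0.001], [-0.271, -0.963, -0.0], [0.001, 0.0, -1.0]]
wrist_force: [1.3, -0.1, 0.5]
gripper_width: 0.996
gripper_force: 0.0
```

Call:
apply_moves --moves '[[[0.006, 0.037, 0], 0], [[0, 0, 0], 0], [[0, 0, 0], 0]]' --hand 0.066

```text
time_s: 4.03
tcp_pos: [0.4008, -0.3165, 0.282]
ee_rot: [[0.961, -0.275, -0.001], [-0.275, -0.961, 0.001], [-0.001, -0.0, -1.0]]
wrist_force: [0.3, 0.7, -0.6]
gripper_width: 0.858
gripper_force: 0.0
```

```bash
python3 b.py w2 head_mid marker_round marker_square marker_bar stand
```

```text
4.0333 [ 0.4008 -0.3165  0.282 ] 0.8578643687493668 [ 0.2603  0.7326 -0.6004] 0.0
[[ 0.9613 -0.2755 -0.001 ]
 [-0.2755 -0.9613  0.0005]
 [-0.0012 -0.0002 -1.    ]]
[ 0.4733 -0.3364  0.4443] [[-0.2757998317487838, -0.9242429867324208, -0.2640252909917497], [-0.9612150916515103, 0.26519712176820043, 0.07573661061364058], [1.9716046482075315e-05, 0.2746732387434164, -0.9615376287642002]]
head_mid 0.84 [283.304  95.214] [ 0.4932 -0.3427]
head_mid 0.71 [164.584 196.392] [ 0.4251 -0.1812]
marker_round 0.97 [138.208 218.4  ] [ 0.3925 -0.0924]
marker_square 0.73 [283.304  53.718] [ 0.5462 -0.3581]
marker_bar 0.91 [289.52  148.386] [ 0.4291 -0.3335]
marker_bar 0.44 [282.576 243.096] [ 0.2965 -0.2855]
stand 0.66 [284.984 105.714] [ 0.485  -0.3429]
```

View pics/w2.png

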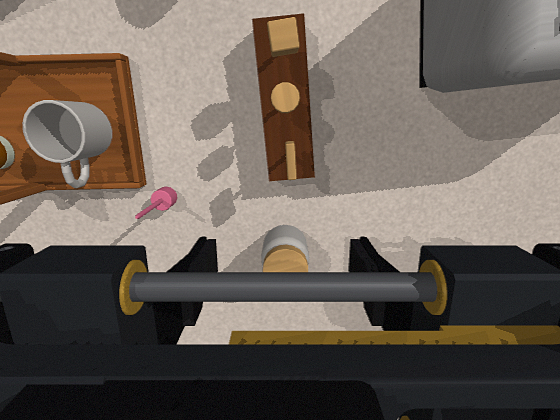

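The round head shows at (285,96), between the square (283,36) and the bar (291,160). I'll refine its position and also fit the tray.

```bash
cat > c.py <<'E'
from h import *
np.set_printoptions(precision=4,suppress=True)
p=imaging.capture('wrist')
b=p['frame'].astype(int)
hsv=cv2.cvtColor(p['frame'],cv2.COLOR_BGR2HSV)
roi=p['frame'][20:190,240:330].copy()
g=((b[...,2]>165)&(b[...,2]-b[...,0]>60)).astype(np.uint8)
n,l,st,c=cv2.connectedComponentsWithStats(g)
for i in range(1,n):
    if st[i,4]>100: print(c[i],st[i],atz(p,c[i],.107),atz(p,c[i],.1))
for k in models.cut_out(p,'marker_round')[:2]: print('cut',k['confidence'],np.array(k['extent'])*[560,420,560,420])
R=[]
for n in ['wrist','scene','top']:
    q=imaging.capture(n)
    L=[(k['confidence'],px(k['at'])) for k in models.place_of(q,'head_mid')[:4]]
    L=[(cf,u,atz(q,u,.094)) for cf,u in L]
    L=[x for x in L if np.hypot(x[2][0]-.49,x[2][1]+.345)<.025]
    if L: R.append(ray(q,L[0][1]));print(n,L[0][0],L[0][2])
print('tri',tri(R))
E
python3 c.py
```

```text
[286.422  33.977] [271  18  31  33 782] [ 0.5468 -0.3582  0.107 ] [ 0.5483 -0.3587  0.1   ]
[287.4374  96.9921] [274  83  28  29 631] [ 0.4908 -0.3437  0.107 ] [ 0.4911 -0.3439  0.1   ]
[293.119  160.8214] [289 144   9  35 252] [ 0.4264 -0.3322  0.107 ] [ 0.4254 -0.3322  0.1   ]
[160.8116 200.1672] [137 188  36  30 329] [ 0.4241 -0.1788  0.107 ] [ 0.4231 -0.1755  0.1   ]
[287.1912 261.6667] [264 249  45  23 774] [ 0.3136 -0.2943  0.107 ] [ 0.3103 -0.2934  0.1   ]
cut 0.68 [137.704 189.     40.88   26.418]
cut 0.63 [272.216  81.48   29.904  32.382]
wrist 0.67 [ 0.4903 -0.3433  0.094 ]
scene 0.48 [ 0.5041 -0.3463  0.094 ]
tri [ 0.4911 -0.3452  0.0775]
```

Call:
apply_moves --moves '[[[0.031, 0.001, 0.02], 0], [[0.031, 0.001, 0.02], 0], [[0.031, 0, 0.02], 0], [[0, 0, 0.035], 0], [[0, 0, 0.035], 0]]'

```text
time_s: 5.15
tcp_pos: [0.4918, -0.3435, 0.1513]
ee_rot: [[0.962, -0.273, 0.002], [-0.273, -0.962, -0.001], [0.002, 0.0, -1.0]]
wrist_force: [0.2, 0.1, -0.8]
gripper_width: 0.76
gripper_force: 0.0
```

Call:
apply_moves --moves '[[[0, 0, 0.01], 0], [[0, 0, 0], 0]]'

```text
time_s: 5.32
tcp_pos: [0.4879, -0.3422, 0.1391]
ee_rot: [[0.962, -0.274, -0.007], [-0.274, -0.962, 0.003], [-0.008, -0.001, -1.0]]
wrist_force: [0.6, -0.2, -0.6]
gripper_width: 0.756
gripper_force: 0.0
```

```bash
python3 b.py w3 head_mid marker_round
```

```text
5.3167 [ 0.4879 -0.3422  0.1391] 0.7558602033909668 [ 0.5896 -0.2025 -0.6117] 0.0
[[ 0.9618 -0.2736 -0.0074]
 [-0.2736 -0.9618  0.003 ]
 [-0.0079 -0.0008 -1.    ]]
[ 0.5613 -0.3624  0.301 ] [[-0.27395917406302445, -0.9229893389258983, -0.270253679301204], [-0.9617411333449254, 0.2627442008304608, 0.07758529088931783], [-0.000602809358818521, 0.28116928203325303, -0.9596579971332396]]
head_mid 0.68 [285.32  222.894] [ 0.4904 -0.3439]
marker_round 0.97 [285.208 195.888] [ 0.487  -0.3435]
```

View pics/w3.png

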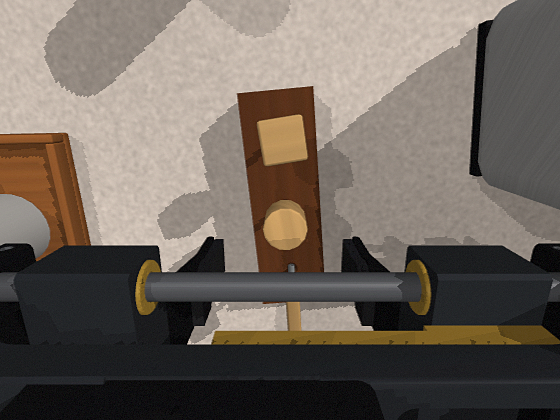

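The round head, at (285,222), is centred between the fingers and the neighbours are clear. I'll descend and grip.

Call:
apply_moves --moves '[[[0.002, 0, 0.032], 0], [[0, 0, 0.032], 0], [[0, 0, 0], 0], [[0, 0, 0], 0]]'

```text
time_s: 5.8
tcp_pos: [0.492, -0.3438, 0.0797]
ee_rot: [[0.962, -0.273, 0.0], [-0.273, -0.962, -0.001], [0.0, 0.001, -1.0]]
wrist_force: [1.0, -0.2, 1.7]
gripper_width: 0.759
gripper_force: 0.0
```

Call:
apply_moves --moves '[[[0, 0, 0], 0], [[0, 0, 0], 0], [[0, 0, 0], 0], [[0, 0, 0], 0], [[0, 0, 0], 0]]' --hand 0.0

```text
time_s: 6.22
tcp_pos: [0.4923, -0.3437, 0.0796]
ee_rot: [[0.962, -0.273, 0.002], [-0.273, -0.962, -0.001], [0.002, 0.0, -1.0]]
wrist_force: [0.4, 0.6, -0.2]
gripper_width: 0.466
gripper_force: 0.0
```

Call:
apply_moves --moves '[[[0, 0, 0], 0], [[0, 0, 0], 0], [[0, 0, 0], 0], [[0, 0, 0], 0], [[0, 0, 0], 0]]'

```text
time_s: 6.63
tcp_pos: [0.4919, -0.3436, 0.0788]
ee_rot: [[0.962, -0.273, 0.0], [-0.273, -0.962, -0.0], [0.0, 0.0, -1.0]]
wrist_force: [-0.2, 0.2, 1.0]
gripper_width: 0.335
gripper_force: 29.9
```

Call:
apply_moves --moves '[[[0, 0, -0.015], 0], [[0, 0, -0.02], 0], [[0, 0, -0.04], 0], [[0, 0, -0.04], 0], [[0, 0, -0.04], 0]]'

```text
time_s: 7.05
tcp_pos: [0.4913, -0.3432, 0.2346]
ee_rot: [[0.962, -0.273, -0.002], [-0.273, -0.962, 0.001], [-0.002, -0.0, -1.0]]
wrist_force: [1.2, -0.6, -1.0]
gripper_width: 0.335
gripper_force: 30.0
```

Call:
apply_moves --moves '[[[0, 0, -0.035], 0], [[0, 0, 0], 0], [[0, 0, 0], 0]]'

```text
time_s: 7.3
tcp_pos: [0.4927, -0.3437, 0.271]
ee_rot: [[0.962, -0.273, 0.005], [-0.273, -0.962, -0.002], [0.006, 0.0, -1.0]]
wrist_force: [0.1, 0.7, -1.1]
gripper_width: 0.333
gripper_force: 30.0
```

```bash
python3 b.py w4 marker_round head_mid tray
cat > t.py <<'E'
from h import *
from scipy.optimize import least_squares
np.set_printoptions(precision=4,suppress=True)
L={'handle_mid':(0,0,.125),'socket_mouth':(.035,.105,.048),'cup_spot':(-.005,-.075,.008),'jar_spot':(-.035,.055,.008),'tray':(0,0,0)}
O=[]
for n in ['scene','top','wrist']:
    p=imaging.capture(n)
    for t in L:
        for k in models.place_of(p,t)[:1]:
            if k['confidence']>.3: O.append((n,t,p,px(k['at']),k['confidence']))
def W(x,l):
    c,s=np.cos(x[2]),np.sin(x[2]);return np.array([x[0]+c*l[0]-s*l[1],x[1]+s*l[0]+c*l[1],l[2]])
def res(x): return np.concatenate([(proj(p,W(x,L[t]))-u)*c for n,t,p,u,c in O])
f=least_squares(res,[.55,-.01,-.27],loss='soft_l1',f_scale=2,x_scale=[.01,.01,.05])
print('fit',f.x[:2],np.degrees(f.x[2]),'socket',W(f.x,L['socket_mouth']))
for n,t,p,u,c in O: print(n,t,round(c,2),u,proj(p,W(f.x,L[t]))-u, atz(p,u,L[t][2])[:2])
E
python3 t.py
```

```text
7.3 [ 0.4927 -0.3437  0.271 ] 0.3326636812657355 [ 0.0756  0.7212 -1.1328] 29.95718471473083
[[ 0.9619 -0.2733  0.0053]
 [-0.2733 -0.9619 -0.0016]
 [ 0.0055  0.0001 -1.    ]]
[ 0.5642 -0.3631  0.4339] [[-0.2736603922236139, -0.9265555087272067, -0.25807921066076794], [-0.9618263336991264, 0.2637103704324715, 0.07312280307308602], [0.0003058282433283583, 0.26823819596328174, -0.9633525713338028]]
marker_round 0.92 [284.48  221.886] [ 0.4254 -0.3264]
marker_round 0.69 [284.088 176.904] [ 0.4884 -0.3437]
head_mid 0.93 [281.624 270.69 ] [ 0.3959 -0.314 ]
head_mid 0.35 [282.408 175.602] [ 0.5059 -0.3463]
tray 0.69 [ 41.888 197.4  ] [ 0.5533 -0.0037]
fit [ 0.5518 -0.0081] -14.19973714510521 socket [0.6115 0.0851 0.048 ]
scene handle_mid 0.58 [256.312 220.92 ] [2.707  1.8641] [ 0.5431 -0.0104]
scene socket_mouth 0.74 [303.128 243.81 ] [ 0.16   -1.7683] [0.6159 0.0814]
scene cup_spot 0.98 [230.104 256.284] [2.1016 2.1598] [ 0.5195 -0.0807]
scene jar_spot 0.8 [276.584 236.502] [-0.8023  0.4353] [0.5313 0.0564]
scene tray 0.86 [261.688 258.09 ] [-1.1893 -4.104 ] [ 0.5649 -0.0126]
top handle_mid 0.8 [306.824 196.308] [-0.376   1.2891] [ 0.5556 -0.0092]
top socket_mouth 0.93 [276.696 184.8  ] [-2.0829 -0.4332] [0.6102 0.0787]
top cup_spot 0.92 [327.824 212.394] [-0.4111  1.8939] [ 0.5346 -0.0809]
top jar_spot 0.62 [286.888 214.494] [-2.3841 -1.6392] [0.5263 0.0463]
top tray 0.74 [303.688 206.892] [0.6152 0.3697] [ 0.553  -0.0062]
wrist socket_mouth 0.56 [283.696 220.794] [-359.2294  -39.9798] [ 0.4394 -0.3291]
wrist cup_spot 0.66 [ 43.512 199.5  ] [50.2916  0.1323] [ 0.5479 -0.0123]
wrist jar_spot 0.69 [  3.976 220.584] [2.9703 2.0349] [0.5353 0.0563]
wrist tray 0.71 [ 42.896 197.19 ] [ 0.7532 -0.9125] [ 0.5509 -0.0065]
```

Call:
apply_moves --moves '[[[-0.004, -0.037, 0], 0], [[-0.004, -0.037, 0], 0], [[-0.004, -0.037, 0], 0], [[-0.004, -0.037, 0], 0], [[-0.004, -0.037, 0], 0]]'

```text
time_s: 8.82
tcp_pos: [0.5231, -0.1585, 0.2688]
ee_rot: [[0.962, -0.274, 0.001], [-0.274, -0.962, -0.0], [0.001, -0.0, -1.0]]
wrist_force: [0.9, 0.3, -0.1]
gripper_width: 0.337
gripper_force: 30.0
```

Call:
apply_moves --moves '[[[-0.005, -0.037, 0], 0], [[-0.005, -0.037, 0], 0], [[-0.005, -0.037, 0], 0], [[-0.005, -0.037, 0], 0], [[-0.005, -0.037, 0], 0]]'

```text
time_s: 9.23
tcp_pos: [0.5496, 0.0266, 0.2689]
ee_rot: [[0.962, -0.273, 0.001], [-0.273, -0.962, 0.0], [0.001, -0.0, -1.0]]
wrist_force: [0.6, 0.0, -1.1]
gripper_width: 0.335
gripper_force: 30.0
```

Call:
apply_moves --moves '[[[-0.004, -0.038, 0.01], 0], [[-0.004, -0.037, 0.03], 0], [[0, 0, 0.03], 0], [[0, 0, 0], 0], [[0, 0, 0], 0]]'

```text
time_s: 9.65
tcp_pos: [0.5608, 0.094, 0.2013]
ee_rot: [[0.962, -0.272, -0.004], [-0.272, -0.962, -0.002], [-0.003, 0.003, -1.0]]
wrist_force: [0.2, -0.1, 0.0]
gripper_width: 0.335
gripper_force: 30.0
```

```bash
python3 b.py w5 socket_mouth marker_round handle_mid tray; python3 t.py
```

```text
9.65 [0.5608 0.094  0.2013] 0.33520558259170063 [ 0.1732 -0.0649  0.0123] 29.957145829685032
[[ 0.9622 -0.2725 -0.0035]
 [-0.2725 -0.9622 -0.0023]
 [-0.0028  0.0032 -1.    ]]
[0.6337 0.0748 0.3636] [[-0.2728043203698288, -0.9243745970843357, -0.26666347153805775], [-0.9620635583624044, 0.2630914566817197, 0.07222600011186964], [0.003393001418329196, 0.2762507731867253, -0.9610796001659343]]
socket_mouth 0.93 [277.2   139.608] [0.6127 0.0853]
marker_round 0.84 [283.696 221.802] [0.5146 0.1061]
handle_mid 0.97 [408.52  190.008] [ 0.5528 -0.0051]
handle_mid 0.26 [ 46.2   301.518] [0.5404 0.3128]
tray 0.69 [366.8   165.312] [ 0.5529 -0.0052]
fit [ 0.5523 -0.0073] -19.671306752850793 socket [0.6206 0.0797 0.048 ]
scene handle_mid 0.67 [257.32  221.382] [2.0661 1.3799] [ 0.5457 -0.0092]
scene cup_spot 0.93 [234.584 257.208] [-2.4518 -0.9751] [ 0.5286 -0.0725]
scene jar_spot 0.72 [276.92  237.888] [0.9288 0.1987] [0.5359 0.0545]
scene tray 0.86 [260.12  255.486] [ 0.7147 -1.522 ] [ 0.5554 -0.0115]
top handle_mid 0.69 [306.096 197.106] [0.0792 0.3406] [ 0.5533 -0.0071]
top socket_mouth 0.77 [276.976 184.086] [-0.5647 -2.5452] [0.6125 0.0779]
top cup_spot 0.89 [330.288 214.914] [-3.9244  1.3412] [ 0.5267 -0.0885]
top jar_spot 0.86 [284.088 214.284] [-0.342  -3.4592] [0.5269 0.055 ]
top tray 0.6 [300.888 204.414] [3.1686 2.7109] [0.5609 0.0026]
wrist handle_mid 0.77 [412.328 188.202] [-0.4239  2.4234] [ 0.5541 -0.008 ]
wrist cup_spot 0.72 [ 51.576 300.72 ] [ 383.8332 -124.8563] [0.495  0.4247]
wrist tray 0.76 [369.992 166.404] [-0.5347 -0.2215] [ 0.5519 -0.0079]
```

View pics/w5.png

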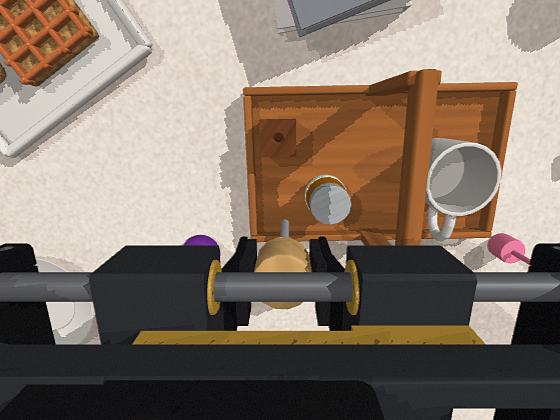

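The hole is at about (279,138), the pin tip at about (284,221), and the tray's far rim runs from (247,88) to (517,84). I'll turn these into metric positions.

```bash
cat > d.py <<'E'
from h import *
import sys
np.set_printoptions(precision=4,suppress=True)
zt=float(sys.argv[1])
s=r.sense();T=np.array(s['tcp_pos']);R=np.array(s['ee_rot'])
p=imaging.capture('wrist');cv2.imwrite('pics/d.png',p['frame'])
g=cv2.cvtColor(p['frame'],cv2.COLOR_BGR2GRAY).astype(int)
u=np.round(proj(p,(.6125,.0853,.048))).astype(int);x0,y0=u-9
w=g[y0:y0+19,x0:x0+19]
print(u);print(w)
m=(w<w.min()+18).astype(np.uint8);ys,xs=np.nonzero(m);h=np.array([xs.mean()+x0,ys.mean()+y0])
t=proj(p,T+R@[0,0,T[2]-zt]);print('hole px',h,len(xs),'exp tip px',t)
H=atz(p,h,.048);print('hole',H,'rel tool',R.T@(H-T))
X0,Y0=np.round(t).astype(int)-[9,14];print(X0,Y0);print(g[Y0:Y0+24,X0:X0+19])
a,b=atz(p,(247,88),.024),atz(p,(517,84),.024);print('edge yaw',np.degrees(np.arctan2(*(b-a)[:2])), np.linalg.norm(a-b))
E
python3 d.py 0.128
```

```text
[278 141]
[[69 70 66 67 67 65 67 74 74 73 73 73 72 70 69 72 69 68 67]
 [72 64 66 65 64 68 68 78 62 59 61 61 71 73 69 68 70 70 69]
 [67 68 67 66 67 69 66 56 44 49 42 38 41 62 71 71 69 74 66]
 [68 67 69 66 68 66 52 50 47 43 40 45 43 44 53 72 67 66 65]
 [65 63 67 69 63 61 60 49 44 46 45 45 44 44 38 70 71 67 64]
 [63 65 64 69 66 62 45 43 45 42 44 45 44 47 42 57 68 66 63]
 [67 69 67 69 69 71 41 41 46 44 45 43 44 49 44 47 66 61 56]
 [67 67 68 73 70 69 38 39 43 44 47 45 47 36 49 45 62 59 60]
 [64 69 73 73 73 80 39 31 43 46 46 47 37 39 51 51 61 61 62]
 [65 70 74 71 75 77 71 42 25 33 34 32 31 48 54 47 59 64 66]
 [72 74 72 73 73 80 83 67 33 25 31 30 46 57 53 55 61 64 64]
 [71 73 72 73 70 74 77 83 76 66 63 70 67 59 58 63 63 64 63]
 [70 74 70 73 69 69 74 79 78 79 76 71 66 57 56 63 63 64 64]
 [74 71 72 72 70 70 69 68 73 75 71 67 63 60 62 63 64 66 67]
 [73 75 72 67 70 67 71 72 68 70 65 64 63 62 59 66 67 68 69]
 [72 71 69 71 70 68 70 69 70 67 66 62 61 61 63 65 64 65 70]
 [74 73 70 67 68 67 70 70 70 67 66 60 61 61 65 65 67 66 68]
 [70 69 70 72 71 69 69 67 69 63 62 63 65 63 64 68 64 68 64]
 [71 68 67
[... 1475 characters left out ...]
 81]
 [ 81  81  82  80  80  79  80  81  78  79  78  81  81  81  81  79  79  81
   80]
 [ 81  79  81  81  80  80  80  79  78  74  76  76  78  77  82  80  82  81
   80]
 [ 80  82  80  78  83  79  79  78  87 107 119  96  76  79  78  80  80  80
   82]
 [ 81  83  79  80  82  80  77  85 104 114 129 136 133  90  75  80  83  79
   81]
 [ 79  81  79  80  81  78  84  92 103 114 124 135 144 116  81  77  80  80
   79]
 [ 80  81  78  86  80  80  86  92 104 114 124 134 144 126  86  75  78  80
   80]
 [ 79  79  80  77  77  78  84  91 101 113 125 134 144 126  83  76  80  77
   78]
 [ 76  76  75  76  78  75  86  95 104 116 126 134 145 127  83  75  76  75
   74]]
edge yaw -164.9225735638483 0.2746174192046688
```

Run:
```python
from h import *
np.set_printoptions(precision=4,suppress=True)
s=r.sense();T=np.array(s['tcp_pos']);R=np.array(s['ee_rot']);p=imaging.capture('wrist')
H=atz(p,(279.7,138.2),.048);t=atz(p,(285,219.3),.128)
print(T,R[:,2],H,t,R.T@(H-T),R.T@(t-T),R.T@(H-t))
# distance of pin axis near the head: image of the pin axis at z=.15
for z in (.128,.14,.15):print(z,proj(p,T+R@[0,0,T[2]-z]))
q=imaging.capture('top')
```

```text
[0.5617 0.0944 0.2024] [ 0.  0. -1.] [0.6146 0.0832 0.048 ] [0.5577 0.0944 0.128 ] [ 0.054  -0.0038  0.1544] [-0.0038  0.001   0.0744] [ 0.0578 -0.0048  0.08  ]
0.128 [283.7447 214.6846]
0.14 [283.7995 219.4868]
0.15 [283.8494 223.8614]
```

Call:
apply_moves --moves '[[[0.02, -0.003, 0.03], 0], [[0.018, -0.002, 0.03], 0], [[0, 0, 0.006], 0], [[0, 0, 0], 0], [[0, 0, 0], 0]]'

```text
time_s: 11.37
tcp_pos: [0.5995, 0.0886, 0.1365]
ee_rot: [[0.962, -0.273, -0.0], [-0.273, -0.962, -0.001], [-0.0, 0.001, -1.0]]
wrist_force: [0.4, 0.4, 0.5]
gripper_width: 0.34
gripper_force: 30.0
```

Run:
```python
from h import *
np.set_printoptions(precision=4,suppress=True)
s=r.sense();T=np.array(s['tcp_pos']);R=np.array(s['ee_rot']);p=imaging.capture('wrist')
print(T,R[:,2],T[2]-.0733,proj(p,T+R@[0,0,.0733]),proj(p,(.6146,.0832,.048)))
im=p['frame'][110:260,200:400];cv2.imwrite('pics/w6.png',cv2.resize(im,None,fx=4,fy=4,interpolation=cv2.INTER_CUBIC))
```

```text
[0.5995 0.0886 0.1365] [-0.0004 -0.0007 -1.    ] 0.06323890799958443 [283.7671 215.1383] [284.9705 190.8708]
```

View pics/w6.png

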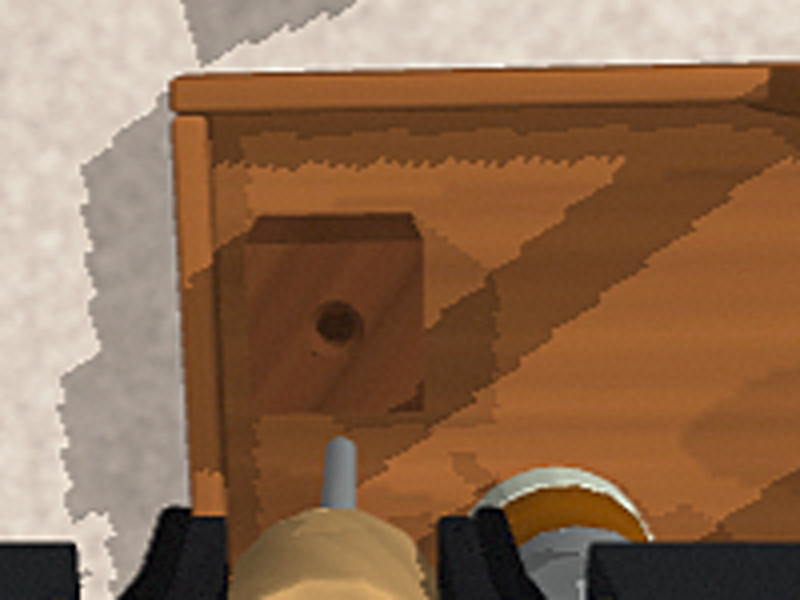

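The hole centre is at (284.8,190.5) and the pin tip at (285.2,219.6), so there is a small tool-x correction to make.

Run:
```python
from h import *
np.set_printoptions(precision=4,suppress=True)
s=r.sense();T=np.array(s['tcp_pos']);R=np.array(s['ee_rot']);p=imaging.capture('wrist')
H=atz(p,(284.75,190.5),.048)
for z in (.061,.0632,.065):
  t=atz(p,(285.2,220),z);print(H,t,R.T@(t-T),R.T@(H-t))
print(T)
```

```text
[0.6153 0.0837 0.048 ] [0.5948 0.0892 0.061 ] [-0.0052  0.0012  0.0766] [ 0.0212 -0.0003  0.013 ]
[0.6153 0.0837 0.048 ] [0.5955 0.0891 0.0632] [-0.0044  0.0011  0.0744] [ 0.0205 -0.0003  0.0152]
[0.6153 0.0837 0.048 ] [0.5961 0.0889 0.065 ] [-0.0038  0.0011  0.0726] [ 0.0199 -0.0003  0.017 ]
[0.6    0.0889 0.1376]
```

Call:
apply_moves --moves '[[[0.01, 0, 0], 0], [[0.0103, 0, 0], 0], [[0, 0, 0], 0], [[0, 0, 0.006], 0], [[0, 0, 0.004], 0]]'

```text
time_s: 11.88
tcp_pos: [0.619, 0.0831, 0.1259]
ee_rot: [[0.962, -0.274, -0.0], [-0.274, -0.962, 0.0], [-0.0, -0.0, -1.0]]
wrist_force: [0.1, 0.1, -1.2]
gripper_width: 0.336
gripper_force: 30.0
```

Call:
apply_moves --moves '[[[0, 0, 0.004], 0], [[0, 0, 0.004], 0], [[0, 0, 0.003], 0], [[0, 0, 0], 0], [[0, 0, 0], 0]]'

```text
time_s: 12.3
tcp_pos: [0.6189, 0.0832, 0.1151]
ee_rot: [[0.962, -0.273, -0.0], [-0.273, -0.962, -0.0], [-0.0, 0.0, -1.0]]
wrist_force: [-0.1, 0.5, -0.8]
gripper_width: 0.336
gripper_force: 30.0
```

The tip is about 6 mm below the mouth with no contact force, so the pin is in the hole. I'll keep going down.

Call:
apply_moves --moves '[[[0, 0, 0.005], 0], [[0, 0, 0.005], 0], [[0, 0, 0.005], 0], [[0, 0, 0.005], 0], [[0, 0, 0], 0]]'

```text
time_s: 12.72
tcp_pos: [0.6183, 0.083, 0.0938]
ee_rot: [[0.962, -0.274, -0.002], [-0.274, -0.962, -0.001], [-0.002, 0.001, -1.0]]
wrist_force: [0.2, 0.1, -0.6]
gripper_width: 0.333
gripper_force: 30.0
```

Call:
apply_moves --moves '[[[0, 0, 0.003], 0], [[0, 0, 0.002], 0], [[0, 0, 0], 0], [[0, 0, 0], 0]]'

```text
time_s: 13.05
tcp_pos: [0.619, 0.0832, 0.0903]
ee_rot: [[0.962, -0.273, -0.0], [-0.273, -0.962, -0.0], [-0.0, 0.0, -1.0]]
wrist_force: [-1.3, 0.4, -1.2]
gripper_width: 0.336
gripper_force: 30.0
```

Press a little until contact shows.

Call:
apply_moves --moves '[[[0, 0, 0.001], 0], [[0, 0, 0.001], 0], [[0, 0, 0], 0]]'

```text
time_s: 13.3
tcp_pos: [0.6192, 0.0832, 0.0888]
ee_rot: [[0.962, -0.273, 0.0], [-0.273, -0.962, -0.0], [0.0, -0.0, -1.0]]
wrist_force: [-0.7, 0.9, 1.7]
gripper_width: 0.339
gripper_force: 29.9
```

Call:
apply_moves --moves '[[[0, 0, 0.001], 0], [[0, 0, 0.001], 0], [[0, 0, 0], 0]]'

```text
time_s: 13.55
tcp_pos: [0.6198, 0.0832, 0.0883]
ee_rot: [[0.962, -0.272, 0.002], [-0.272, -0.962, -0.0], [0.002, -0.0, -1.0]]
wrist_force: [-3.2, 0.5, 7.2]
gripper_width: 0.331
gripper_force: 29.9
```

The pin has bottomed out, with 7 N upward at TCP z 0.088 as expected. I'll open the fingers.

Call:
apply_moves --moves '[[[0, 0, 0], 0], [[0, 0, 0], 0], [[0, 0, 0], 0], [[0, 0, 0], 0], [[0, 0, 0], 0]]' --hand 0.062

```text
time_s: 13.97
tcp_pos: [0.619, 0.0832, 0.086]
ee_rot: [[0.962, -0.273, -0.0], [-0.273, -0.962, -0.0], [-0.0, 0.0, -1.0]]
wrist_force: [-0.0, -0.8, 0.0]
gripper_width: 0.631
gripper_force: 0.0
```

Call:
apply_moves --moves '[[[0, 0, 0], 0], [[0, 0, 0], 0], [[0, 0, 0], 0], [[0, 0, -0.01], 0], [[0, 0, -0.02], 0]]'

```text
time_s: 14.38
tcp_pos: [0.6173, 0.0827, 0.1145]
ee_rot: [[0.962, -0.274, -0.006], [-0.274, -0.962, -0.002], [-0.005, 0.003, -1.0]]
wrist_force: [0.1, -1.1, -0.2]
gripper_width: 0.706
gripper_force: 0.0
```

Call:
apply_moves --moves '[[[0, 0, -0.04], 0], [[0, 0, -0.04], 0], [[-0.03, 0.02, -0.02], 0], [[-0.04, 0.01, 0], 0], [[-0.03, 0, 0], 0]]'

```text
time_s: 14.8
tcp_pos: [0.5131, 0.0808, 0.2188]
ee_rot: [[0.961, -0.275, 0.003], [-0.275, -0.961, 0.002], [0.002, -0.003, -1.0]]
wrist_force: [-0.9, 1.4, -0.5]
gripper_width: 0.713
gripper_force: 0.0
```

Call:
apply_moves --moves '[[[-0.03, 0.02, 0], 0], [[-0.02, 0.02, 0], 0], [[0, 0, 0], 0], [[0, 0, 0], 0]]'

```text
time_s: 15.13
tcp_pos: [0.455, 0.0565, 0.218]
ee_rot: [[0.962, -0.273, 0.003], [-0.273, -0.962, 0.001], [0.002, -0.002, -1.0]]
wrist_force: [1.0, -0.3, 0.8]
gripper_width: 0.714
gripper_force: 0.0
```

```bash
python3 b.py w7 socket_mouth marker_round head_mid handle_mid tray cup jar; python3 t.py
```

```text
15.1333 [0.455  0.0565 0.218 ] 0.7136964271666554 [ 0.9763 -0.285   0.7641] 0.0
[[ 0.962  -0.2729  0.0028]
 [-0.2729 -0.962   0.0011]
 [ 0.0024 -0.0018 -1.    ]]
[0.5269 0.0367 0.3806] [[-0.2732731842237404, -0.925958760708752, -0.2606187641957708], [-0.9619352416984598, 0.2626196090785893, 0.07557467635349824], [-0.001535435685611918, 0.27135090638161163, -0.962479261097679]]
socket_mouth 0.74 [208.824  42.294] [0.6128 0.0866]
marker_round 0.65 [219.52   49.896] [0.6134 0.0842]
marker_round 0.62 [511.616 186.984] [ 0.372  -0.2084]
head_mid 0.88 [456.288 172.494] [ 0.4361 -0.103 ]
head_mid 0.72 [190.288  20.412] [0.6203 0.0888]
handle_mid 0.93 [330.4    64.218] [ 0.5539 -0.0077]
cup 0.71 [379.792  89.208] [ 0.5261 -0.0751]
jar 0.77 [151.088 176.4  ] [0.5042 0.2082]
jar 0.62 [270.2   112.098] [0.5361 0.0495]
fit [ 0.5537 -0.0073] -14.670774334002767 socket [0.6142 0.0854 0.048 ]
scene handle_mid 0.86 [258.888 223.986] [ 0.8339 -0.8601] [ 0.5549 -0.0104]
scene socket_mouth 0.63 [301.896 243.18 ] [ 2.1075 -0.5219] [0.6126 0.0799]
scene cup_spot 0.81 [233.8   256.116] [-1.0038  2.484 ] [ 0.5244 -0.0725]
scene jar_spot 0.93 [276.92  236.418] [-0.3458  0.9286] [0.5316 0.0574]
scene tray 0.98 [259.784 256.914] [ 1.359 -2.594] [ 0.5589 -0.0147]
top handle_mid 0.83 [306.488 196.896] [-0.332   0.0594] [ 0.5539 -0.0082]
top cup_spot 0.7 [328.776 210.42 ] [-1.6971  3.4604] [ 0.541 -0.084]
top tray 0.69 [303.8   207.816] [ 0.2397 -1.1377] [ 0.55   -0.0065]
wrist handle_mid 0.88 [330.288  65.016] [ 0.3251 -0.3467] [ 0.5535 -0.007 ]
wrist socket_mouth 0.8 [208.488  39.9  ] [0.7244 0.2111] [0.6145 0.086 ]
```

View pics/w7.png

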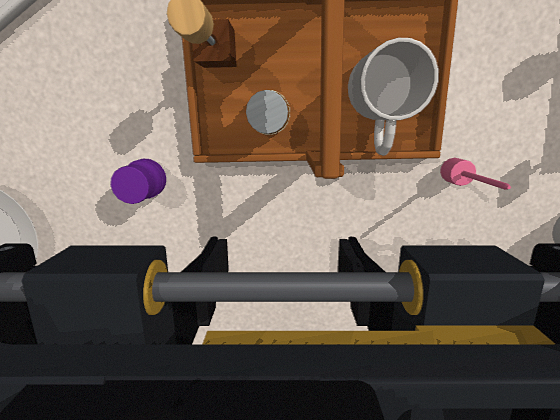

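The marker is seated upright in the block: head at (190,20), pin foot at (212,42). The cup and jar are undisturbed. Next I'll grasp the handle bar.

Call:
apply_moves --moves '[[[0.038, 0.012, 0], 0], [[0.038, 0.012, 0.01], -1], [[0.0365, 0.0107, 0.01], 0], [[0, 0, 0.015], 0], [[0, 0, 0], 0]]'

```text
time_s: 16.85
tcp_pos: [0.5538, -0.0079, 0.1775]
ee_rot: [[0.966, -0.26, -0.007], [-0.26, -0.966, -0.001], [-0.007, 0.003, -1.0]]
wrist_force: [-0.3, 0.6, -0.7]
gripper_width: 0.711
gripper_force: 0.0
```

Call:
apply_moves --moves '[[[0, 0, 0], 0], [[0, 0, 0], 0]]'

```text
time_s: 17.02
tcp_pos: [0.5545, -0.0064, 0.1821]
ee_rot: [[0.967, -0.256, 0.001], [-0.256, -0.967, -0.0], [0.001, -0.0, -1.0]]
wrist_force: [0.4, -0.1, -0.1]
gripper_width: 0.714
gripper_force: 0.0
```

```bash
python3 b.py w8 handle_mid tray socket_mouth
```

```text
17.0167 [ 0.5545 -0.0064  0.1821] 0.7135341611186031 [ 0.3892 -0.1352 -0.0721] 0.0
[[ 0.9668 -0.2556  0.0006]
 [-0.2556 -0.9668 -0.0002]
 [ 0.0006 -0.     -1.    ]]
[ 0.6271 -0.0247  0.3446] [[-0.2559835864541983, -0.9299621933807833, -0.26389907606592194], [-0.9666811042041272, 0.24632088970835248, 0.06966822854051564], [0.00021503658727841957, 0.2729401732535665, -0.9620309847315615]]
handle_mid 0.89 [284.872 221.592] [ 0.5545 -0.0072]
tray 0.97 [285.712 188.412] [ 0.551  -0.0081]
socket_mouth 0.95 [171.696 163.296] [0.6127 0.0876]
```

View pics/w8.png

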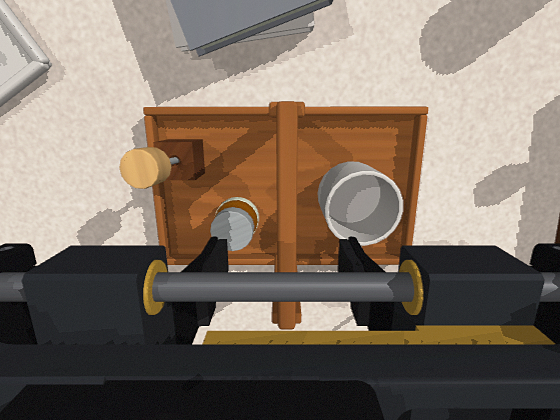

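The bar is centred between the fingers and parallel to the pads. I'll descend and close.

Call:
apply_moves --moves '[[[0, 0, 0.025], 0], [[0, 0, 0.025], 0], [[0, 0, 0.018], 0], [[0, 0, 0.009], 0], [[0, 0, 0], 0]]'

```text
time_s: 17.63
tcp_pos: [0.5534, -0.0066, 0.103]
ee_rot: [[0.967, -0.256, -0.004], [-0.256, -0.967, -0.001], [-0.003, 0.002, -1.0]]
wrist_force: [0.1, -0.5, 1.0]
gripper_width: 0.71
gripper_force: 0.0
```

Call:
apply_moves --moves '[[[0, 0, 0], 0], [[0, 0, 0], 0], [[0, 0, 0], 0], [[0, 0, 0], 0], [[0, 0, 0], 0]]' --hand 0.0

```text
time_s: 18.05
tcp_pos: [0.5552, -0.0066, 0.1053]
ee_rot: [[0.967, -0.256, 0.002], [-0.256, -0.967, 0.0], [0.001, -0.001, -1.0]]
wrist_force: [0.1, -0.7, 0.0]
gripper_width: 0.423
gripper_force: 0.0
```

Call:
apply_moves --moves '[[[0, 0, 0], 0], [[0, 0, 0], 0], [[0, 0, 0], 0], [[0, 0, 0], 0], [[0, 0, 0], 0]]'

```text
time_s: 18.47
tcp_pos: [0.5543, -0.0075, 0.1045]
ee_rot: [[0.967, -0.256, -0.001], [-0.256, -0.967, -0.001], [-0.001, 0.001, -1.0]]
wrist_force: [-1.8, -4.9, 1.8]
gripper_width: 0.157
gripper_force: 30.0
```

Call:
apply_moves --moves '[[[0, 0, 0], 0], [[0, 0, 0], 0], [[0, 0, 0], 0], [[0, 0, 0], 0], [[0, 0, 0], 0]]'

```text
time_s: 18.88
tcp_pos: [0.5544, -0.0074, 0.1045]
ee_rot: [[0.967, -0.256, -0.001], [-0.256, -0.967, -0.001], [-0.001, 0.001, -1.0]]
wrist_force: [-1.4, -5.2, 2.0]
gripper_width: 0.154
gripper_force: 30.0
```

Call:
apply_moves --moves '[[[0, 0, -0.002], 0], [[0, 0, -0.003], 0], [[0, 0, -0.004], 0], [[0, 0, -0.004], 0], [[0, 0, -0.004], 0]]'

```text
time_s: 19.3
tcp_pos: [0.5545, -0.0063, 0.1212]
ee_rot: [[0.967, -0.256, -0.001], [-0.256, -0.967, 0.0], [-0.001, -0.0, -1.0]]
wrist_force: [0.6, -0.9, -6.6]
gripper_width: 0.16
gripper_force: 30.0
```

Call:
apply_moves --moves '[[[0, 0, -0.002], 0], [[0, 0, -0.001], 0], [[0, 0, 0], 0], [[0, 0, 0], 0]]'

```text
time_s: 19.63
tcp_pos: [0.5546, -0.0066, 0.1243]
ee_rot: [[0.967, -0.257, -0.0], [-0.257, -0.967, 0.0], [-0.0, -0.0, -1.0]]
wrist_force: [-0.5, -0.4, -8.2]
gripper_width: 0.156
gripper_force: 30.0
```

Run:
```python
from h import *
s=r.sense();print(s['tcp_pos'],s['wrist_force'],s['moment'])
p=imaging.capture('wrist');print([(k['confidence'],px(k['at'])) for t in ('handle_mid','tray','socket_mouth') for k in models.place_of(p,t)[:1]])
a=cv2.imread('pics/w8.png');cv2.imwrite('pics/w9.png',p['frame'])
```

```text
[ 0.55462131 -0.00664092  0.12433833] [-0.49638576 -0.42402917 -8.22458098] [-0.05871418  0.0336934  -0.07670147]
[(0.86, array([283.192, 273.42 ])), (0.94, array([283.696, 207.312])), (0.92, array([134.792, 177.492]))]
```

View pics/w9.png

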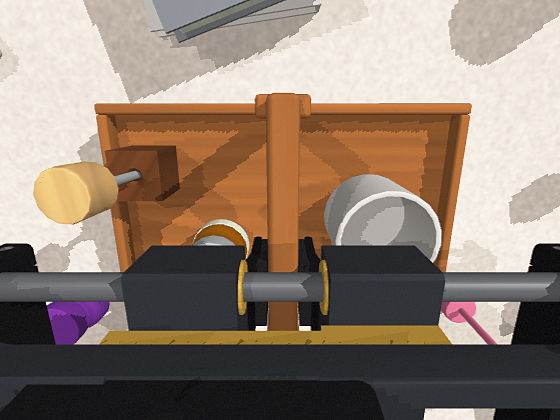

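The full load of about 8.2 N hangs level, with everything standing and only small moments. I'll lift the remaining 80 mm.

Call:
apply_moves --moves '[[[0, 0, -0.003], 0], [[0, 0, -0.006], 0], [[0, 0, -0.008], 0], [[0, 0, -0.008], 0], [[0, 0, -0.008], 0]]'

```text
time_s: 20.25
tcp_pos: [0.5551, -0.0066, 0.1587]
ee_rot: [[0.967, -0.256, 0.001], [-0.256, -0.967, 0.0], [0.001, -0.0, -1.0]]
wrist_force: [-0.3, -0.1, -7.7]
gripper_width: 0.158
gripper_force: 30.0
```

Call:
apply_moves --moves '[[[0, 0, -0.008], 0], [[0, 0, -0.008], 0], [[0, 0, -0.008], 0], [[0, 0, -0.008], 0], [[0, 0, -0.006], 0]]'

```text
time_s: 20.67
tcp_pos: [0.555, -0.0067, 0.1966]
ee_rot: [[0.967, -0.256, 0.001], [-0.256, -0.967, 0.0], [0.001, -0.0, -1.0]]
wrist_force: [-0.1, -0.4, -7.7]
gripper_width: 0.159
gripper_force: 30.0
```

Call:
apply_moves --moves '[[[0, 0, -0.004], 0], [[0, 0, -0.003], 0], [[0, 0, -0.002], 0], [[0, 0, 0], 0], [[0, 0, 0], 0]]'

```text
time_s: 21.08
tcp_pos: [0.5546, -0.0067, 0.2041]
ee_rot: [[0.967, -0.257, -0.001], [-0.257, -0.967, 0.0], [-0.001, 0.0, -1.0]]
wrist_force: [-0.1, 0.1, -7.6]
gripper_width: 0.159
gripper_force: 30.0
```

Call:
apply_moves --moves '[[[0, 0, 0], 0], [[0, 0, 0], 0], [[0, 0, 0], 0], [[0, 0, 0], 0], [[0, 0, 0], 0]]'

```text
time_s: 21.5
tcp_pos: [0.5547, -0.0067, 0.2043]
ee_rot: [[0.967, -0.256, -0.0], [-0.256, -0.967, -0.0], [-0.0, 0.0, -1.0]]
wrist_force: [0.4, -0.9, -7.7]
gripper_width: 0.154
gripper_force: 30.0
```

Run:
```python
from h import *
s=r.sense();print(s['time_s'],s['tcp_pos'],s['wrist_force'],s['moment'],s['gripper_force'])
p=imaging.capture('wrist');print([(t,k['confidence'],px(k['at'])) for t in ('tray','socket_mouth','cup') for k in models.place_of(p,t)[:1]])
q=imaging.capture('scene')
a=cv2.resize(q['frame'][170:310,170:370],(560,392));cv2.imwrite('pics/end.png',np.vstack([cv2.resize(p['frame'][80:260],(560,180)),a]))
```

```text
21.5 [ 0.55473006 -0.00669249  0.20429175] [ 0.36297721 -0.89895063 -7.6606678 ] [-0.03479075 -0.05664349 -0.00798493] 29.99980615451932
[('socket_mouth', 0.59, array([131.6  , 176.484])), ('cup', 0.67, array([364.28 , 216.888]))]
```

View pics/end.png

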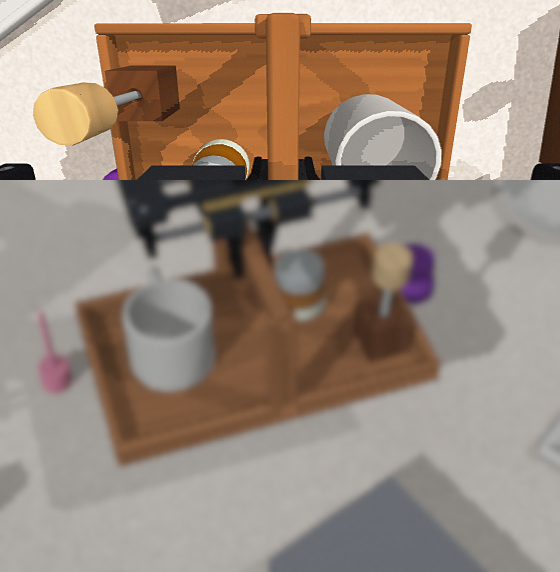

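The tray is held level about 10 cm up, with the marker seated and the cup and jar standing. I'll hand it in.

```bash
python3 -c "
from station import r
print(r.finish_job())"
```

```text
the job is handed in; nothing more can be done
None
```

I handed the job in at about 21.5 s: the round marker is fully down in the tray's socket, and the tray is held by its bar about 10 cm up, level and still, with the marker, cup and jar standing on it; the hand-in returned no verdict.

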